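# Lock the bayonet cap on the strainer housing

## Task

Put the wing-handled bayonet cap back on the strainer housing: let its two lugs down through the slots in the mouth, push it down against the spring, and turn it clockwise (seen from above) about a quarter turn until it meets the stop, then let it go so that it springs up and clicks locked. The slots may have shifted round a little from the ribs on the housing, so feel for them gently; do not force the cap down or against its stop, and leave the other things where they are.

Things in the scene. Friction and masses are not known exactly. Their poses are not given: they have to be found in the camera images.
- housing: fixed strainer housing: upright aluminium cylinder, 76 mm wide, on a dark 112 x 112 x 10 mm steel plate; open top, rim 80 mm above the bench; brass hose stubs along +y and -y (32 mm up, reaching 70 mm from the axis); an upright rib on its +x and -x sides. Origin: centre of the underside, z up the bore. A steel bayonet ring is held fast in the mouth (see mouth)
- mouth (a point): centre of the housing's mouth at rim height; axes as the housing's. The ring here has a flat lip 8 mm thick, a 44 mm bore and two opposite slots 13 mm wide reaching 29 mm from the axis, near +x and -x. It has been fixed askew: the slots lie up to 0.3 rad off the ribs, either way, not measured. A wall stops any anticlockwise turn from the slots
- pocket (a point): on the rim 25 mm from the axis, above where one pocket would be with the ring set true. Clockwise (from above) of each slot the lip's underside has a pocket 14 mm wide, 3 mm deep, with a stop wall just past it. Pocket and stop are adjustable: the pocket's middle lies 1.04 to 1.40 rad from the slot's, not measured, so the stop must be felt
- plate (a point): centre of the top of the sprung plate in the bore, free: 6 mm below the rim. It goes straight down: 0.7 N to start it, plus 0.7 N for each mm, 22 mm at most. Its point is fixed to the housing, and does not move with it
- cap: loose bayonet cap, about 120 g, upright on the bench, 57 mm high. Origin: centre of its underside, z up; a half turn about z makes no difference. Steel spigot 41 mm wide up to 23 mm, its end tapered (35 mm wide at the bottom, full width 4 mm up); black flange 64 mm wide from 23 to 29 mm up; black wing grip above, along x, 46 mm long, 14 mm thick (along y), 29 to 57 mm up
- lug (a point): middle of the outer face of the cap's +x lug, 27 mm from the axis and 7 mm above the cap's origin; a like lug is on -x. Lugs are steel, 10 mm wide, 6 mm high. Cap origin below the rim: 4 mm with the lugs on top of the lip; over 18 mm (9 N of spring) to turn under the lip; 23 mm (12.5 N) when the flange meets the rim; 15 mm when locked, lugs sprung up in the pockets
- sample_cup: bystander: sample cup with red lid, 60 mm wide, 54 mm high, origin at the centre of the underside; it and the cap may stand on either side of the housing
- weight: bystander: small weight with a knob top, 32 mm wide, 34 mm high, origin at the centre of the underside
- notepad: bystander: plain notepad lying flat, 68 x 100 mm, 12 mm thick, origin at the centre of the underside
There are look-alikes about, which are no part of the job. There is more than one size of the cap; the one meant has the size given above.

How it is judged:
On the way:
1. the cap is pushed down with its lugs in the slots, below the lip (z of cap in the frame of mouth below -0.0165 m and horizontal distance between cap and mouth below 0.005 m and angle between the x axis of cap and the x axis of housing, either way round below 0.75 rad), for 0.05 s.
At the end, for the whole second after the job is handed in: cap released, at rest and locked: origin 13.2 to 16.5 mm below the rim (lugs up in the pockets), within 4 mm of the housing axis, upright within 0.06 rad, turned at least 0.6 rad from the rib line; sample cup, weight and notepad within 30 mm of where they stood (z of cap in the frame of mouth between -0.0165 and -0.0132 m and horizontal distance between cap and mouth below 0.004 m and angle between cap's own z axis and vertical below 0.06 rad and angle between the x axis of cap and the x axis of housing, either way round above 0.6 rad and linear speed of cap below 0.02 m/s and distance of each of sample_cup, weight, notepad from where it was at the start of the episode below 0.03 m); the robot touches nothing.
It fails at once if the cap is forced against the housing, ring or stop with more than 50 N (contact force between cap and housing above 50 N).
It fails at once if the sample cup is moved more than 30 mm (distance of sample_cup from where it was at the start of the episode above 0.03 m).
It fails at once if the weight is moved more than 30 mm (distance of weight from where it was at the start of the episode above 0.03 m).
It fails at once if the notepad is moved more than 30 mm (distance of notepad from where it was at the start of the episode above 0.03 m).
It also fails if it takes over 64 s, if anything falls off the work surface, if the arm or the gripper's body presses on something with over 40 N, if the wrist force passes 120 N, or if a joint passes its speed limit or range.

## Robot

A 6-joint arm with a two-finger parallel gripper is mounted at the origin on a cart in front of the work surface, level with it; the furniture and walls round the work are solid. World frame = base frame: x ahead of the robot, y to its left, z up, the work surface at z = 0. Lengths are in m, angles in rad, forces in N, time in s.
With the tool pointing down it reaches from about 0.25 to 0.725 m from the base axis. Payload 4 kg.
Tool frame: the origin (TCP) lies at the very end of the fingers, on their centre line; the grasp point (between the pads) lies 19 mm behind it; x points along the fingers, z is the direction in which the jaws open and shut, and the axes are right-handed (so a half turn about x gives the same grasp; the last joint's range is limited). The gripper opens to 85 mm and grips with 20 to 120 N. Pads are 22 mm wide; open, the fingers measure 114 mm over their backs; the gripper's body (76 mm by 85 mm) begins 54 mm behind the grasp point. The pads swing forward as they close: fully open they stand 13 mm farther back than shut.
Start: joints at [1.187, 0.241, 0.005, 1.335, 0, 1.571], TCP at [0.187, 0.464, 0.206] pointing down, gripper open.
Joint ranges: [-2.72, 2.72], [-1.05, 1.87], [-1.09, 1.28], [-1.99, 2.15], [-1.42, 1.44], [-3.14, 3.14]. Speed limits (rad/s): [2.79, 2.79, 3.14, 3.14, 3.14, 3.14].

## Interface

Orientations are given as a unit quaternion [x, y, z, w].
In Python, from workcell import bot gives the robot as it stands.
- The arm moves only by the tool apply_moves, never from a script. Its argument "targets" is one flat list of numbers, 7 for each row, row after row: the shift along the tool's x, y, z in units of 25 cm (1.0 is 25 cm), then the turn, a rotation vector about the tool's x, y, z in units of 0.5 rad (1.0 is 0.5 rad), then the opening, from 0 (shut) to 1 (fully open). In form: [tx, ty, tz, wx, wy, wz, claw, tx, ty, tz, wx, wy, wz, claw, ...]. A call has 1 to 12 rows; each row is the pose to reach, as a shift and turn from the pose commanded when the call began, along the tool's axes at that moment; what a row does not reach only later rows make up. A row lasts 1/12 s, in which the tool goes at most 41.7 mm and 7.16 degrees, less where a joint would pass 70% of its speed; a pose out of reach is approached as far as the arm can. A call with a number of a shift or a turn outside -1 to 1 is refused whole. A call with a gripper value outside its range is refused whole. The fingers move at their own pace and stop on an object; the grip force is fixed at half the most. Time passes only in rows, so rows that repeat a pose let the fingers close. It gives the time, the measured TCP pose, the force and the opening at its end, in the units of the state.
- bot.get_obs(): the state, without advancing time (a new reading comes with each control period).
- bot.camera(name): name is "scene" or "top" or "wrist"; returns (picture, depth): 480x640x3 uint8, red, green, blue; 480x640 float32, m along the optical axis (not along the pixel's ray), 0 where there is no reading.
- bot.camera_params(name): a dict with "fx", "fy", "cx", "cy" (pixels), "T" (4x4, takes a point from camera to world coordinates); the wrist camera has in their place "tool_from_camera" (4x4, takes a point from camera to tool coordinates, whose origin is the TCP and whose axes are the tool frame's). Camera axes: x right, y up, looking along -z (the intrinsics and any distortion apply to the point x, -y, -z); pixel columns grow to the right and rows downward; lengths in m; the calibration is good to about 2 mm. A picture is of the moment at which its call begins: read the wrist's pose just before it. camera_params takes no time and is no camera call.
- bot.job_done(): hands the job in, once; it reports no verdict.
The state is a dict: "clock": time; "joint_pos": joint angles; "joint_vel": joint speeds; "tau": joint torques, N m; "eef_pos": TCP position; "tool_rot": TCP orientation; "ft_force": force on the tool from outside, world axes, zero at the start; "ft_torque": the same for the moment, N m; "grip_width": finger opening in m.
Only numpy, scipy, OpenCV 4.12 (cv2) and the standard library are available. Lean on these libraries where they do the work, as an engineer would, in place of code of your own. Each camera call takes 0.05 s, during which the arm holds its last target.

## Working session

There is one attempt and no reset: what is moved stays moved. The work goes in short steps, Python scripts to look and compute and a tool call to move; the robot and the scene stay as the last step left them, time stands still between calls to the robot, and variables do not carry over. Pictures are saved under pics/ and viewed, and the job is handed in when it is done.

Besides the shell and the picture viewer there is one more tool, called after "Emit:" by a JSON object that holds its "method" and its "body", one argument or row to a line. apply_moves: Moves the arm, as the interface text tells. Its arguments: {"type":"object","properties":{"targets":{"type":"array"}},"required":["targets"]}

```bash
mkdir -p pics; ls; python3 - <<'E'
from workcell import bot
import cv2, numpy as np
o=bot.get_obs(); print(o)
for n in ["scene","top"]:
    im,d=bot.camera(n); cv2.imwrite(f"pics/{n}0.png",im[:,:,::-1]); np.savez(f"pics/{n}0.npz",im=im,d=d); print(n,bot.camera_params(n))
print(bot.camera_params("wrist"))
E
```

```text
pics
{'clock': 0.0, 'joint_pos': array([1.18699008e+00, 2.41411332e-01, 3.70058225e-03, 1.33521798e+00,
       2.83460219e-05, 1.57081522e+00]), 'joint_vel': array([ 0.00113464,  0.00059353,  0.0018299 , -0.00059663,  0.00082026,
       -0.00031145]), 'tau': array([ 5.66977524e-04, -3.72315967e+01,  2.52408206e+01,  1.68066868e-02,
        2.31676916e-05, -1.28447729e-05]), 'eef_pos': array([0.1869532 , 0.46297183, 0.20470484]), 'tool_rot': array([-0.39586537,  0.58681923,  0.3950387 ,  0.58555805]), 'ft_force': array([-0.51098461, -0.5437982 , -0.14860414]), 'ft_torque': array([-0.0279362 ,  0.03162064,  0.01919258]), 'grip_width': 0.08525900714450715}
scene {'fx': 580.9830557300763, 'fy': 580.9830557300763, 'cx': 316.2876780989875, 'cy': 248.1426210370695, 'T': array([[ 0.53252046,  0.39105341, -0.75066583, -0.17846686],
       [-0.84640955,  0.24227401, -0.47423009, -0.4439212 ],
       [-0.00358247,  0.88790795,  0.46000721,  0.52841853],
       [ 0.        ,  0.        ,  0.        ,  1.        ]])}
top {'fx': 435.7452679492767, 'fy': 435.7452679492767, 'cx': 325.03810435573706, 'cy': 236.56207057728534, 'T': array([[-0.00569879,  0.99366212, -0.11226358,  0.46778418],
       [-0.99994273, -0.0046455 ,  0.00964165,  0.04575358],
       [ 0.00905903,  0.1123121 ,  0.99363169,  1.0008451 ],
       [ 0.        ,  0.        ,  0.        ,  1.        ]])}
{'fx': 337.3983757977692, 'fy': 337.3983757977692, 'cx': 322.3203407162987, 'cy': 237.72366177110473, 'tool_from_camera': array([[ 3.97717365e-04,  2.76154778e-01, -9.61113095e-01,
        -1.67216917e-01],
       [ 9.62086878e-04,  9.61112620e-01,  2.76155040e-01,
         6.94177209e-02],
       [ 9.99999458e-01, -1.03450595e-03,  1.16566291e-04,
         8.26316231e-05],
       [ 0.00000000e+00,  0.00000000e+00,  0.00000000e+00,
         1.00000000e+00]])}
```

View pics/scene0.png

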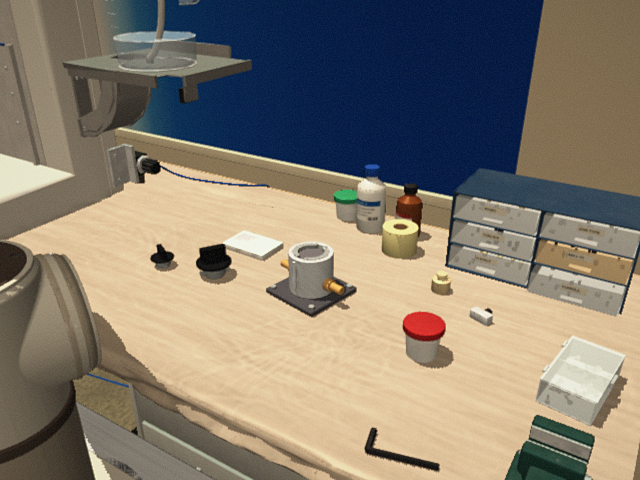

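View pics/top0.png

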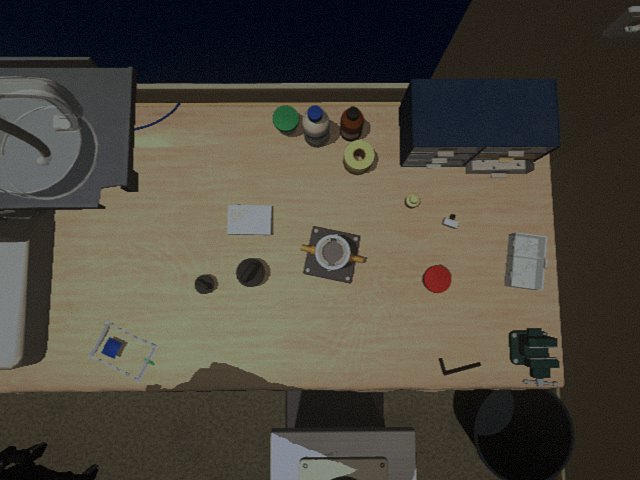

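Candidates for the cap: large black cap at top (251,272), smaller look-alike at (205,284). Next I measure both, along with the housing.

```bash
cat > h.py <<'E'
import numpy as np, cv2
from workcell import bot
from scipy.spatial.transform import Rotation as R
def cloud(name,d,obs=None):
    p=bot.camera_params(name)
    if name=="wrist":
        Tt=np.eye(4);Tt[:3,:3]=R.from_quat(obs["tool_rot"]).as_matrix();Tt[:3,3]=obs["eef_pos"]
        T=Tt@p["tool_from_camera"]
    else: T=p["T"]
    v,u=np.mgrid[0:480,0:640]
    P=np.stack([(u-p["cx"])/p["fx"]*d,-(v-p["cy"])/p["fy"]*d,-d],-1)
    W=P@T[:3,:3].T+T[:3,3]; W[d<=0]=np.nan
    return W
def proj(name,X,obs=None):
    p=bot.camera_params(name);T=p["T"]
    c=(np.asarray(X)-T[:3,3])@T[:3,:3]
    return p["cx"]-p["fx"]*c[...,0]/c[...,2], p["cy"]+p["fy"]*c[...,1]/c[...,2]
E
python3 - <<'E'
from h import *
z=np.load("pics/top0.npz");W=cloud("top",z["d"])
def st(n,u0,u1,v0,v1,zlo,zhi):
    w=W[v0:v1,u0:u1].reshape(-1,3);w=w[(w[:,2]>zlo)&(w[:,2]<zhi)]
    print(n,len(w),(w[:,:2].min(0)+w[:,:2].max(0))/2,np.ptp(w[:,:2],axis=0),w.mean(0),np.percentile(w[:,2],[1,50,99]))
    return w
st("big all",230,272,252,292,.015,.1)
w=st("big grip",230,272,252,292,.042,.1); c=np.cov(w[:,:2].T);e,V=np.linalg.eigh(c);print(np.arctan2(V[1,1],V[0,1]),np.sqrt(e*12))
st("small all",190,220,272,296,.012,.1)
st("smallgrip",190,220,272,296,.03,.1)
w=st("housing rim",300,365,225,285,.07,.1)
A=np.c_[2*w[:,:2],np.ones(len(w))];s=np.linalg.lstsq(A,(w[:,:2]**2).sum(1),rcond=None)[0];print(s)
st("cup",420,456,260,296,.04,.1)
st("weight",402,424,190,212,.015,.1)
st("pad",220,278,200,240,.006,.1)
st("table",250,290,300,340,-.1,.1)
print(proj("top",np.array([[0,0,0],[.187,.464,.2]])))
im=z["im"]
cv2.imwrite("pics/crop1.png",np.hstack([cv2.resize(im[235:305,185:285],(500,350),interpolation=3),])[:,:,::-1])
cv2.imwrite("pics/crop2.png",cv2.resize(im[220:290,290:380],(720,560),interpolation=2)[:,:,::-1])
E
```

```text
big all 643 [0.49932517 0.20215047] [0.06217718 0.06089055] [0.49867624 0.20144345 0.0353    ] [0.02498835 0.02957724 0.05955121]
big grip 149 [0.4994933 0.2017701] [0.04095461 0.03282743] [0.49876898 0.20164368 0.05567071] [0.04573589 0.05620189 0.06013714]
2.560605456878485 [0.01447689 0.04598792]
small all 297 [0.47336127 0.30647256] [0.04012555 0.04293205] [0.47344894 0.30558648 0.02399639] [0.01601444 0.02037657 0.04219153]
smallgrip 68 [0.47433335 0.3057407 ] [0.01979253 0.02860668] [0.47389746 0.30606297 0.0379792 ] [0.03048788 0.03817936 0.04297863]
housing rim 980 [0.53943468 0.02107127] [0.07699718 0.07445224] [0.53944244 0.02083851 0.07765227] [0.07112387 0.0782613  0.08332501]
[ 0.53932781  0.02094886 -0.29059152]
cup 610 [ 0.48217628 -0.20690777] [0.05835501 0.05957109] [ 0.48145655 -0.20611733  0.05399137] [0.04666905 0.05415176 0.0577962 ]
weight 165 [ 0.66248884 -0.16525565] [0.03052785 0.03215259] [ 0.66141764 -0.16380388  0.02681636] [0.01691167 0.02482952 0.03645753]
pad 1295 [0.62021885 0.21620871] [0.06871811 0.11364558] [0.62020187 0.20905231 0.01147578] [0.00701776 0.01155236 0.01555156]
table 1591 [0.39283836 0.1631222 ] [0.08784392 0.08966749] [3.92920424e-01 1.62531062e-01 2.87185104e-04] [-0.00415983  0.00028819  0.00446787]
(array([343.2327787 ,  82.06946096]), array([503.36147876, 449.15940922]))
```

```bash
python3 - <<'E'
from h import *
o=bot.get_obs()
im,d=bot.camera("wrist");cv2.imwrite("pics/w0.png",im[:,:,::-1]);np.savez("pics/w0.npz",im=im,d=d)
E
```

```text
(no output)
```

View pics/crop1.png

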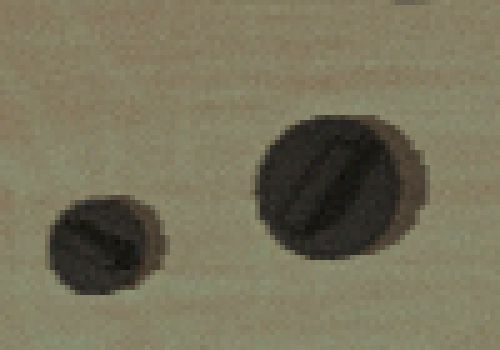

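View pics/crop2.png

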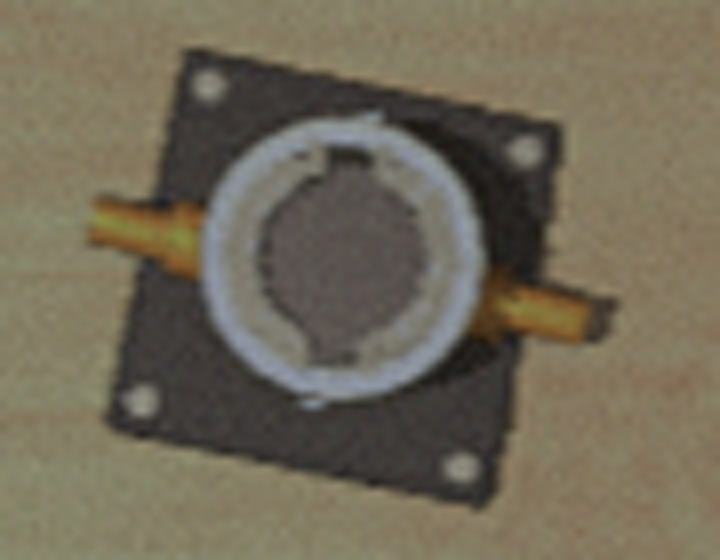

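View pics/w0.png

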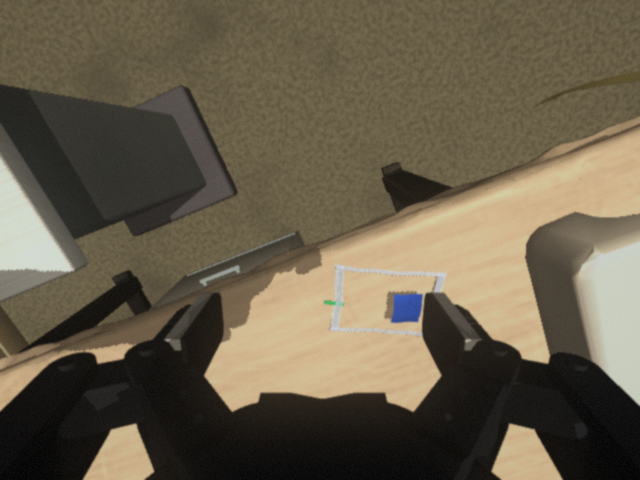

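```bash
cat >> h.py <<'E'
def yaw(o):
    M=R.from_quat(o["tool_rot"]).as_matrix(); return np.arctan2(M[1,2],M[0,2])
def goto(o,pos,yw=None,cmd=None):
    """shift (tool axes, 25cm units) & rotvec (0.5 rad units) from current pose to vertical tool pose w/ z-yaw yw"""
    M=R.from_quat(o["tool_rot"]).as_matrix(); p=o["eef_pos"] if cmd is None else cmd
    if yw is None: yw=yaw(o)
    D=np.column_stack([[0,0,-1],[-np.sin(yw)*-1*-1,np.cos(yw),0],[np.cos(yw),np.sin(yw),0]])
    D[:,1]=np.cross(D[:,2],D[:,0])
    t=M.T@(np.asarray(pos)-p); r=R.from_matrix(M.T@D).as_rotvec()
    return np.round(t/.25,4),np.round(r/.5,4)
E
python3 - <<'E'
from h import *
o=bot.get_obs();print(R.from_quat(o["tool_rot"]).as_matrix().round(3),yaw(o))
z=np.load("pics/w0.npz");
print(goto(o,[.52,.03,.22],yaw(o)),goto(o,[.50,.2,.22],.99),goto(o,[.50,.2,.22],-2.15))
E
```

```text
[[-0.001 -0.927  0.374]
 [-0.001  0.374  0.927]
 [-1.    -0.    -0.002]] 1.186973354087291
(array([-0.0585, -1.8837, -1.1079]), array([ 0.    , -0.0032,  0.    ])) (array([-0.0595, -1.5549, -0.5073]), array([ 3.939e-01, -3.200e-03,  3.000e-04])) (array([-0.0595, -1.5549, -0.5073]), array([-5.8924e+00, -5.0000e-04, -4.7000e-03]))
```

Emit:
{"method": "apply_moves", "body": {
  "targets": [-0.05, -0.95, -0.31, 0.2, 0, 0, 1, -0.05, -0.95, -0.31, 0.2, 0, 0, 1, -0.05, -0.95, -0.31, 0.2, 0, 0, 1, -0.05, -0.95, -0.31, 0.2, 0, 0, 1, -0.05, -0.95, -0.31, 0.2, 0, 0, 1, -0.05, -0.95, -0.31, 0.2, 0, 0, 1, -0.05, -0.95, -0.31, 0.2, 0, 0, 1]
}}

```text
clock: 0.73
eef_pos: [0.3834, 0.2982, 0.2182]
tool_rot: [-0.364, 0.606, 0.362, 0.607]
ft_force: [-0.1, 0.1, 0.6]
grip_width: 0.085
```

```bash
python3 - <<'E'
from h import *
o=bot.get_obs();print(o["clock"],o["eef_pos"],yaw(o),o["joint_pos"])
print(goto(o,[.50,.2,.2],.99))
E
```

```text
0.7333 [0.383378   0.29824176 0.21821725] 1.0778012774815444 [ 0.66325782  0.20616245 -0.0063647   1.35720222 -0.00312648  1.15625074]
(array([ 0.0749, -0.5967, -0.1254]), array([ 0.1756, -0.0003,  0.0066]))
```

Emit:
{"method": "apply_moves", "body": {
  "targets": [0.07, -0.59, -0.125, 0.176, 0, 0, 1, 0.07, -0.59, -0.125, 0.176, 0, 0, 1, 0.07, -0.59, -0.125, 0.176, 0, 0, 1, 0.07, -0.59, -0.125, 0.176, 0, 0, 1, 0.07, -0.59, -0.125, 0.176, 0, 0, 1, 0.07, -0.59, -0.125, 0.176, 0, 0, 1]
}}

```text
clock: 1.23
eef_pos: [0.4946, 0.2056, 0.1996]
tool_rot: [-0.338, 0.622, 0.338, 0.62]
ft_force: [0.1, 0.4, -1.4]
grip_width: 0.0853
```

```bash
python3 - <<'E'
from h import *
o=bot.get_obs();print(o["clock"],o["eef_pos"],yaw(o),o["joint_vel"].round(3))
im,d=bot.camera("wrist");cv2.imwrite("pics/w1.png",im[:,:,::-1]);np.savez("pics/w1.npz",im=im,d=d,**o)
W=cloud("wrist",d,o)
m=(np.abs(W[...,0]-.5)<.045)&(np.abs(W[...,1]-.2)<.045)
print(np.nanpercentile(W[m][:,2],[1,10,50,90,99]))
w=W[m&(W[...,2]>.047)&(W[...,2]<.065)]
c=np.cov(w[:,:2].T);e,V=np.linalg.eigh(c);r=cv2.minAreaRect(w[:,:2].astype(np.float32)*1000)
print(len(w),w.mean(0),np.arctan2(V[1,1],V[0,1]),np.sqrt(e*12),r)
w=W[m&(W[...,2]>.022)&(W[...,2]<.034)];print(cv2.minEnclosingCircle(w[:,:2].astype(np.float32)*1000),np.median(w[:,2]))
print("next", goto(o,[.53,.02,.2],.99))
E
```

```text
1.2333 [0.49463775 0.20561298 0.19956526] 0.9961822168547577 [ 0.045 -0.024 -0.012  0.007  0.008  0.002]
[-0.00186968  0.02810665  0.30634761  0.32230255  0.32644458]
679 [0.49761393 0.20514937 0.05535947] 2.555135715076074 [0.01347718 0.04582835] ((498.6440734863281, 204.8053436279297), (13.287097930908203, 45.19873046875), 56.872684478759766)
((498.8257751464844, 204.0770263671875), 31.894987106323242) 0.027837725889895304
next (array([-0.0017, -0.5223, -0.5463]), array([ 0.0124, -0.003 , -0.003 ]))
```

View pics/w1.png

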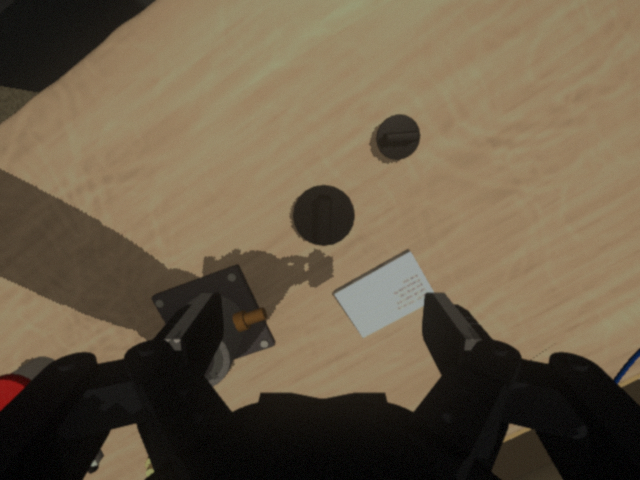

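Emit:
{"method": "apply_moves", "body": {
  "targets": [0, -0.52, -0.53, -0.6, 0, 0, 1, 0, -0.52, -0.53, -0.6, 0, 0, 1, 0, -0.52, -0.53, -0.6, 0, 0, 1, 0, -0.52, -0.53, -0.6, 0, 0, 1, 0, -0.52, -0.53, -0.6, 0, 0, 1, 0, -0.52, -0.53, -0.6, 0, 0, 1, 0, -0.52, -0.53, -0.6, 0, 0, 1]
}}

```text
clock: 1.87
eef_pos: [0.5316, 0.025, 0.2009]
tool_rot: [-0.427, 0.563, 0.428, 0.563]
ft_force: [0.7, 0.3, -0.1]
grip_width: 0.0853
```

```bash
python3 - <<'E'
from h import *
o=bot.get_obs();print(o["clock"],o["eef_pos"],yaw(o),o["joint_vel"].round(3))
im,d=bot.camera("wrist");cv2.imwrite("pics/w2.png",im[:,:,::-1]);np.savez("pics/w2.npz",im=im,d=d,**o)
W=cloud("wrist",d,o)
m=(np.abs(W[...,0]-.54)<.045)&(np.abs(W[...,1]-.02)<.045)
w=W[m&(W[...,2]>.076)&(W[...,2]<.084)];print(len(w),np.median(w[:,2]),cv2.minEnclosingCircle(w[:,:2].astype(np.float32)*1000))
# orthographic map
S=10;H=np.zeros((600,600),np.float32);C=np.zeros((600,600,3),np.uint8)
w=W[m];c=im[m];ok=np.isfinite(w[:,0]);w=w[ok];c=c[ok]
ij=((w[:,:2]-[.54,.02])*1000*6+300).astype(int);good=((ij>=2)&(ij<597)).all(1)
for (i,j),zz,cc in zip(ij[good],w[good][:,2],c[good]):
    if zz>H[599-i,599-j] and zz<.12: H[599-i-2:599-i+3,599-j-2:599-j+3]=zz;C[599-i-2:599-i+3,599-j-2:599-j+3]=cc
cv2.imwrite("pics/ortho.png",np.hstack([cv2.resize(C,(400,400)),cv2.resize(cv2.applyColorMap(np.clip((H-.055)/.03*255,0,255).astype(np.uint8),cv2.COLORMAP_JET),(400,400))]))
E
```

```text
1.8667 [0.53162182 0.02499709 0.20087682] 1.2980396695018048 [ 0.042 -0.001 -0.003  0.     0.007  0.003]
3328 0.07850893082143745 ((539.4603271484375, 22.15629768371582), 37.94065856933594)
```

View pics/w2.png

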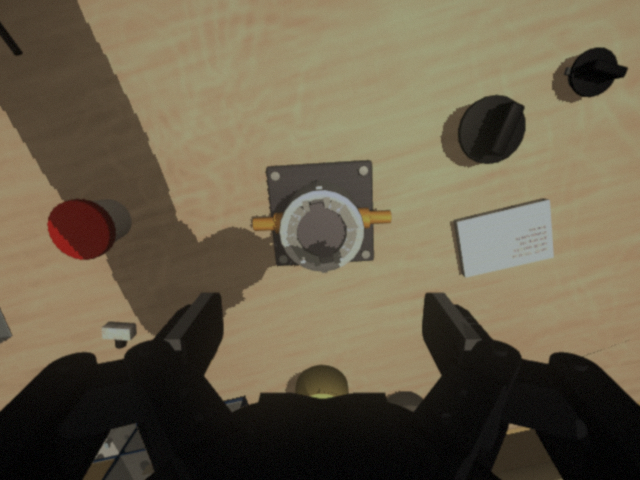

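View pics/ortho.png

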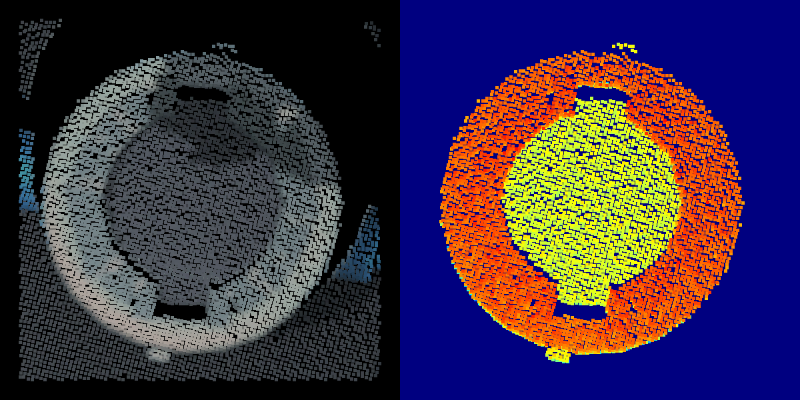

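```bash
python3 - <<'E'
from h import *
z=np.load("pics/w2.npz");o={k:z[k] for k in ["tool_rot","eef_pos"]};W=cloud("wrist",z["d"],o)
w=W.reshape(-1,3);w=w[np.isfinite(w[:,0])]
c=np.array([.5395,.0221])
for it in range(3):
    q=w[:,:2]-c;r=np.hypot(*q.T)
    rim=w[(r<.041)&(r>.024)&(w[:,2]>.0755)&(w[:,2]<.084)]
    c=np.array(cv2.minEnclosingCircle(rim[:,:2].astype(np.float32)*1000)[0])/1000
    # bore centre from plate pts
q=w[:,:2]-c;r=np.hypot(*q.T);a=np.arctan2(q[:,1],q[:,0])
print(c)
lip=(r>.0225)&(r<.0285)&(w[:,2]>.0762)&(w[:,2]<.084); low=(r>.0225)&(r<.0285)&(w[:,2]<.0758)
for a0 in (0,np.pi):
    aa=(a-a0+np.pi)%(2*np.pi)-np.pi
    h1,e=np.histogram(aa[lip],bins=np.arange(-.6,.5,.04));h2,_=np.histogram(aa[low],bins=e)
    print([(round(x+.02,2),p,q) for x,p,q in zip(e,h1,h2)])
pl=w[(r<.0235)&(w[:,2]<.0757)&(w[:,2]>.068)];print("plate",np.median(pl[:,2]),pl[:,:2].mean(0),cv2.minEnclosingCircle((pl[np.hypot(*(pl[:,:2]-c).T)<.0228][:,:2]*1000).astype(np.float32)))
bore=(r<.0225)&(w[:,2]<.0757);print(w[bore][:,:2].mean(0))
# rib
rb=w[(r>.0388)&(r<.044)&(w[:,2]>.055)&(w[:,2]<.085)]
q=rb[:,:2]-c;print(np.sort(np.arctan2(q[:,1],q[:,0])).round(2)[::max(1,len(q)//30)])
E
```

```text
[0.53946033 0.0221563 ]
[(np.float64(-0.58), np.int64(7), np.int64(1)), (np.float64(-0.54), np.int64(7), np.int64(0)), (np.float64(-0.5), np.int64(7), np.int64(2)), (np.float64(-0.46), np.int64(8), np.int64(0)), (np.float64(-0.42), np.int64(9), np.int64(0)), (np.float64(-0.38), np.int64(7), np.int64(2)), (np.float64(-0.34), np.int64(1), np.int64(3)), (np.float64(-0.3), np.int64(0), np.int64(4)), (np.float64(-0.26), np.int64(0), np.int64(4)), (np.float64(-0.22), np.int64(0), np.int64(4)), (np.float64(-0.18), np.int64(0), np.int64(4)), (np.float64(-0.14), np.int64(0), np.int64(3)), (np.float64(-0.1), np.int64(0), np.int64(3)), (np.float64(-0.06), np.int64(0), np.int64(3)), (np.float64(-0.02), np.int64(0), np.int64(5)), (np.float64(0.02), np.int64(0), np.int64(3)), (np.float64(0.06), np.int64(0), np.int64(3)), (np.float64(0.1), np.int64(0), np.int64(4)), (np.float64(0.14), np.int64(1), np.int64(4)), (np.float64(0.18), np.int64(6), np.int64(0)), (np.float64(0.22), np.int64(7), np.int64(0)), (np.float64(0.26), np.int64(9), np.int64(1)), (np.float64(0.3), np.int64(10), np.int64(1)), (np.fl
[... 1104 characters left out ...]
(4)), (np.float64(0.22), np.int64(9), np.int64(0)), (np.float64(0.26), np.int64(8), np.int64(0)), (np.float64(0.3), np.int64(7), np.int64(0)), (np.float64(0.34), np.int64(8), np.int64(0)), (np.float64(0.38), np.int64(7), np.int64(3)), (np.float64(0.42), np.int64(7), np.int64(0)), (np.float64(0.46), np.int64(8), np.int64(0))]
plate 0.07286858910289273 [0.53980457 0.02198019] ((539.479736328125, 22.043025970458984), 22.705448150634766)
[0.53939247 0.02203277]
[-0.29 -0.26 -0.26 -0.24 -0.22 -0.19 -0.19 -0.17 -0.14  2.86  2.86  2.86
  2.86  2.88  2.88  2.88  2.88  2.88  2.9   2.9   2.9   2.91  2.93  2.93
  2.93  2.93  2.95  2.95  2.95  2.95  2.95  2.97  2.97  2.97  2.97  2.99
  2.99  2.99  3.  ]
```

```bash
python3 - <<'E'
from h import *
o=bot.get_obs();print(o["eef_pos"],goto(o,[.499,.2033,.125],.987))
E
```

```text
[0.53153144 0.02592008 0.20082137] (array([0.3038, 0.3152, 0.6486]), array([ 0.6256,  0.0013, -0.0009]))
```

Emit:
{"method": "apply_moves", "body": {
  "targets": [0.0, 0.31, 0.64, 0.62, 0, 0, 1, 0.0, 0.31, 0.64, 0.62, 0, 0, 1, 0.0, 0.31, 0.64, 0.62, 0, 0, 1, 0.0, 0.31, 0.64, 0.62, 0, 0, 1, 0.25, 0.31, 0.64, 0.62, 0, 0, 1, 0.25, 0.31, 0.64, 0.62, 0, 0, 1, 0.25, 0.31, 0.64, 0.62, 0, 0, 1, 0.25, 0.31, 0.64, 0.62, 0, 0, 1, 0.25, 0.31, 0.64, 0.62, 0, 0, 1]
}}

```text
clock: 2.67
eef_pos: [0.5006, 0.2007, 0.1396]
tool_rot: [-0.336, 0.622, 0.336, 0.623]
ft_force: [0.1, 0.3, 0.4]
grip_width: 0.0859
```

```bash
cat > cap.py <<'E'
from h import *
import sys
o=bot.get_obs();print(o["clock"],o["eef_pos"],yaw(o),o["joint_vel"].round(3))
im,d=bot.camera("wrist");n=sys.argv[1];cv2.imwrite(f"pics/{n}.png",im[:,:,::-1]);np.savez(f"pics/{n}.npz",im=im,d=d,**o)
W=cloud("wrist",d,o)
m=(np.abs(W[...,0]-.5)<.045)&(np.abs(W[...,1]-.203)<.045)
w=W[m&(W[...,2]>.047)&(W[...,2]<.062)]
print(len(w),cv2.minAreaRect(w[:,:2].astype(np.float32)*1000))
w=W[m&(W[...,2]>.022)&(W[...,2]<.034)];print(cv2.minEnclosingCircle(w[:,:2].astype(np.float32)*1000),np.median(w[:,2]))
c=np.array(cv2.minAreaRect(W[m&(W[...,2]>.047)&(W[...,2]<.062)][:,:2].astype(np.float32))[0])
M=R.from_quat(o["tool_rot"]).as_matrix();print("cap top in tool",M.T@(np.array([*c,.032])-o["eef_pos"])/.25)
E
python3 cap.py w3
```

```text
2.6667 [0.50059477 0.20071364 0.13957042] 0.9906049983138414 [-0.028 -0.014  0.023 -0.005 -0.001 -0.001]
1040 ((498.80194091796875, 204.38641357421875), (13.500862121582031, 45.90563201904297), 56.61463928222656)
((498.8503723144531, 204.25279235839844), 31.7994384765625) 0.027867664386796387
cap top in tool [0.4302782  0.01448328 0.00777701]
```

View pics/w3.png

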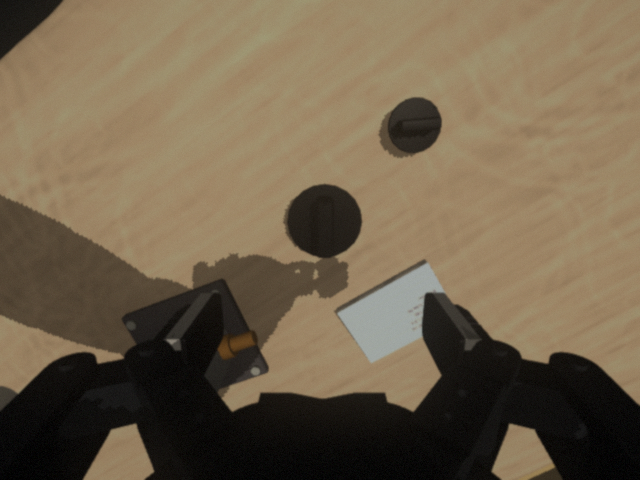

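```bash
python3 - <<'E'
from h import *
z=np.load("pics/scene0.npz");W=cloud("scene",z["d"])
m=(np.abs(W[...,0]-.5)<.045)&(np.abs(W[...,1]-.203)<.045)
for a,b in((.0555,.062),):
    w=W[m&(W[...,2]>a)&(W[...,2]<b)];print(len(w),cv2.minAreaRect(w[:,:2].astype(np.float32)*1000),w.mean(0))
w=W[m&(W[...,2]>.024)&(W[...,2]<.034)];print(cv2.minEnclosingCircle(w[:,:2].astype(np.float32)*1000))
w=W[m&(W[...,2]>-.01)&(W[...,2]<.09)];print(np.percentile(w[:,2],[50,99]))
m=(np.abs(W[...,0]-.54)<.045)&(np.abs(W[...,1]-.02)<.045)
w=W[m&(W[...,2]>.076)&(W[...,2]<.085)];print(cv2.minEnclosingCircle(w[:,:2].astype(np.float32)*1000),np.median(w[:,2]))
E
```

```text
97 ((495.73870849609375, 200.39178466796875), (16.214126586914062, 44.8780632019043), 58.564754486083984) [0.49558436 0.20043307 0.05731346]
((495.7830810546875, 201.59605407714844), 32.80165100097656)
[0.01084147 0.05815884]
((536.9000854492188, 19.00403594970703), 39.9567985534668) 0.07989921973820002
```

```bash
python3 - <<'E'
from h import *
o=bot.get_obs();print(o["eef_pos"],goto(o,[.499,.2033,.034],.987))
E
```

```text
[0.50135143 0.20032078 0.14011157] (array([0.4244, 0.0152, 0.0037]), array([0.005 , 0.005 , 0.0038]))
```

Emit:
{"method": "apply_moves", "body": {
  "targets": [0.12, 0.015, 0.004, 0.005, 0, 0, 1, 0.24, 0.015, 0.004, 0.005, 0, 0, 1, 0.34, 0.015, 0.004, 0.005, 0, 0, 1, 0.34, 0.015, 0.004, 0.005, 0, 0, 1, 0.34, 0.015, 0.004, 0.005, 0, 0, 1]
}}

```text
clock: 3.13
eef_pos: [0.498, 0.2019, 0.0537]
tool_rot: [-0.334, 0.623, 0.334, 0.623]
ft_force: [1.7, 0.2, 0.4]
grip_width: 0.0856
```

```bash
python3 - <<'E'
from h import *
o=bot.get_obs();print(o["clock"],o["eef_pos"],o["ft_force"],goto(o,[.499,.2033,.0335],.987))
E
```

```text
3.1333 [0.49799666 0.20191438 0.05373975] [1.68498249 0.17557138 0.42145874] (array([ 0.081 , -0.0003,  0.0069]), array([-0.0037, -0.0011, -0.0007]))
```

Emit:
{"method": "apply_moves", "body": {
  "targets": [0.04, 0, 0.007, 0, 0, 0, 1, 0.08, 0, 0.007, 0, 0, 0, 1, 0.08, 0, 0.007, 0, 0, 0, 1, 0.08, 0, 0.007, 0, 0, 0, 1]
}}

```text
clock: 3.47
eef_pos: [0.4988, 0.204, 0.0332]
tool_rot: [-0.335, 0.623, 0.335, 0.623]
ft_force: [0.0, 0.1, 0.5]
grip_width: 0.0854
```

Emit:
{"method": "apply_moves", "body": {
  "targets": [0, 0, 0, 0, 0, 0, 0.1, 0, 0, 0, 0, 0, 0, 0.1, 0, 0, 0, 0, 0, 0, 0.1, 0, 0, 0, 0, 0, 0, 0, 0, 0, 0, 0, 0, 0, 0, 0, 0, 0, 0, 0, 0, 0, 0, 0, 0, 0, 0, 0, 0, 0, 0, 0, 0, 0, 0, 0]
}}

```text
clock: 4.13
eef_pos: [0.4987, 0.2041, 0.0331]
tool_rot: [-0.335, 0.623, 0.335, 0.623]
ft_force: [-0.9, 0.4, -0.2]
grip_width: 0.0001
```

```bash
python3 - <<'E'
from h import *
o=bot.get_obs();print(o["clock"],o["eef_pos"],yaw(o),o["ft_force"],o["grip_width"])
im,d=bot.camera("wrist");cv2.imwrite("pics/w4.png",im[:,:,::-1])
E
```

```text
4.1333 [0.49872651 0.20407942 0.03310291] 0.9865143510636821 [-0.89374271  0.38566315 -0.20822732] 8.84117333985823e-05
```

View pics/w4.png

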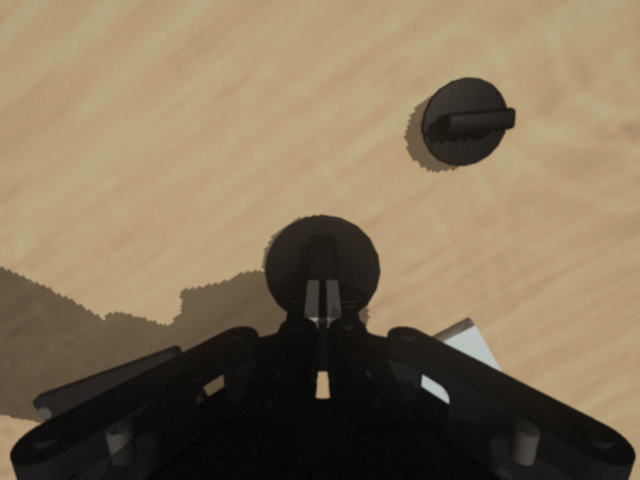

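```bash
python3 - <<'E'
from h import *
o=bot.get_obs()
im,d=bot.camera("scene");np.savez("pics/s1.npz",im=im,d=d)
cv2.imwrite("pics/s1.png",cv2.resize(im[150:320,100:330],(800,591),interpolation=3)[:,:,::-1])
imw,dw=bot.camera("wrist")
W=cloud("wrist",dw,o)
for v in range(225,310,8): print(v,W[v,322].round(3), W[v,345].round(3))
cv2.imwrite("pics/w4c.png",cv2.resize(cv2.convertScaleAbs(imw[200:340,230:410],alpha=3),(720,560),interpolation=3)[:,:,::-1])
E
```

```text
225 [0.476 0.219 0.029] [0.483 0.229 0.029]
233 [0.48  0.217 0.028] [0.486 0.227 0.029]
241 [0.48  0.217 0.044] [0.49  0.224 0.028]
249 [0.48  0.216 0.054] [0.494 0.222 0.028]
257 [0.483 0.215 0.056] [0.498 0.219 0.028]
265 [0.486 0.212 0.055] [0.502 0.217 0.028]
273 [0.489 0.21  0.056] [0.506 0.215 0.028]
281 [0.49  0.21  0.064] [0.51  0.212 0.027]
289 [0.49  0.21  0.072] [0.514 0.209 0.027]
297 [0.49  0.21  0.079] [0.498 0.216 0.072]
305 [0.49  0.21  0.086] [0.499 0.215 0.078]
```

View pics/s1.png

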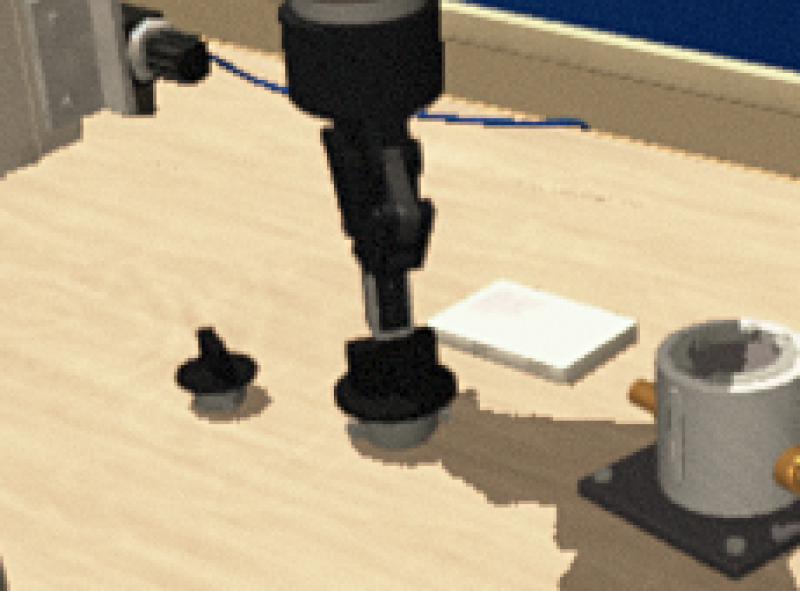

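View pics/w4c.png

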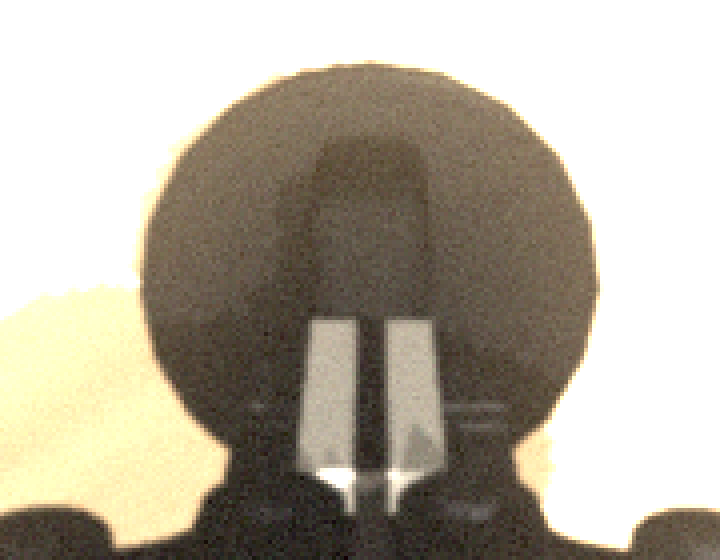

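```bash
python3 - <<'E'
from h import *
o=bot.get_obs();print(o["joint_pos"],o["grip_width"],o["eef_pos"],o["tau"])
im,d=bot.camera("wrist")
W=cloud("wrist",d,o);M=R.from_quat(o["tool_rot"]).as_matrix()
T=(W-o["eef_pos"])@M
for v in range(268,345,4): print(v,[tuple((T[v,u]*1000).round(0).astype(int)) if np.isfinite(T[v,u,0]) else None for u in (300,308,316,322,328,336,344)])
E
```

```text
[ 3.88400697e-01  4.52274336e-01 -1.67152584e-01  9.51481813e-01
 -7.74107390e-06  9.72702525e-01] 0.00028304559258859603 [0.49872134 0.20406734 0.03308053] [ 1.86131008e-03 -4.32821417e+01  2.13627541e+01  2.03549454e-03
 -2.30069709e-04 -3.04201016e-06]
268 [(np.int64(4), np.int64(3), np.int64(-12)), (np.int64(-20), np.int64(12), np.int64(-6)), (np.int64(-22), np.int64(13), np.int64(-3)), (np.int64(-23), np.int64(14), np.int64(0)), (np.int64(-23), np.int64(14), np.int64(3)), (np.int64(-22), np.int64(13), np.int64(7)), (np.int64(4), np.int64(3), np.int64(12))]
272 [(np.int64(5), np.int64(0), np.int64(-12)), (np.int64(-20), np.int64(10), np.int64(-7)), (np.int64(-22), np.int64(11), np.int64(-3)), (np.int64(-23), np.int64(12), np.int64(0)), (np.int64(-22), np.int64(11), np.int64(3)), (np.int64(-21), np.int64(11), np.int64(7)), (np.int64(4), np.int64(1), np.int64(12))]
276 [(np.int64(6), np.int64(-2), np.int64(-12)), (np.int64(-22), np.int64(9), np.int64(-6)), (np.int64(-24), np.int64(10), np.int64(-3)), (np.int64(-23), np.int64(10), np.int64(0)), (np.int64(-23), np.int64(10), np.int64
[... 4728 characters left out ...]
, np.int64(12), np.int64(4)), (np.int64(-75), np.int64(12), np.int64(7))]
340 [(np.int64(-78), np.int64(12), np.int64(-7)), (np.int64(-78), np.int64(12), np.int64(-4)), (np.int64(-71), np.int64(7), np.int64(-2)), (np.int64(-62), np.int64(2), np.int64(0)), (np.int64(-70), np.int64(6), np.int64(2)), (np.int64(-78), np.int64(12), np.int64(4)), (np.int64(-78), np.int64(12), np.int64(7))]
344 [(np.int64(-80), np.int64(12), np.int64(-6)), (np.int64(-79), np.int64(11), np.int64(-4)), (np.int64(-72), np.int64(6), np.int64(-2)), (np.int64(-61), np.int64(-1), np.int64(0)), (np.int64(-70), np.int64(5), np.int64(2)), (np.int64(-81), np.int64(12), np.int64(4)), (np.int64(-81), np.int64(12), np.int64(7))]
```

Looking closer, the fingers shut just above the wing. Depth shows the real tip about 25 mm short of the nominal TCP. I'll reopen, go down about 24 mm more, and close again.

Emit:
{"method": "apply_moves", "body": {
  "targets": [0, 0, 0, 0, 0, 0, 1, 0, 0, 0, 0, 0, 0, 1, 0, 0, 0, 0, 0, 0, 1, 0, 0, 0, 0, 0, 0, 1, 0, 0, 0, 0, 0, 0, 1, 0, 0, 0, 0, 0, 0, 1, 0, 0, 0, 0, 0, 0, 1]
}}

```text
clock: 4.92
eef_pos: [0.4988, 0.2041, 0.0331]
tool_rot: [-0.335, 0.623, 0.335, 0.623]
ft_force: [-0.2, -0.5, 1.3]
grip_width: 0.0833
```

Emit:
{"method": "apply_moves", "body": {
  "targets": [0.03, 0, 0, 0, 0, 0, 1, 0.06, 0, 0, 0, 0, 0, 1, 0.095, 0, 0, 0, 0, 0, 1, 0.095, 0, 0, 0, 0, 0, 1, 0.095, 0, 0, 0, 0, 0, 1, 0.095, 0, 0, 0, 0, 0, 0.5, 0.095, 0, 0, 0, 0, 0, 0.5, 0.095, 0, 0, 0, 0, 0, 0.5, 0.095, 0, 0, 0, 0, 0, 0.5]
}}

```text
clock: 5.67
eef_pos: [0.499, 0.2042, 0.0097]
tool_rot: [-0.335, 0.623, 0.335, 0.623]
ft_force: [0.2, 0.7, -0.5]
grip_width: 0.0429
```

```bash
python3 - <<'E'
from h import *
o=bot.get_obs();print(o["clock"],o["eef_pos"],yaw(o),o["ft_force"],o["grip_width"])
im,d=bot.camera("wrist");cv2.imwrite("pics/w5.png",im[:,:,::-1])
E
```

```text
5.6667 [0.49904686 0.20419091 0.0096896 ] 0.9865242958147484 [ 0.19920901  0.65281915 -0.4660505 ] 0.042885347274332374
```

View pics/w5.png

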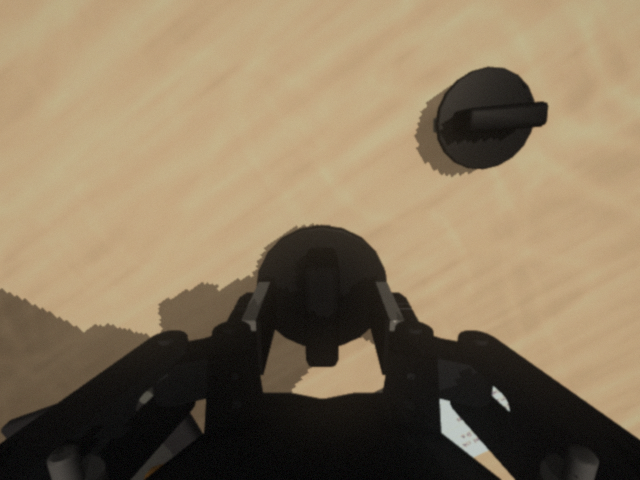

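Emit:
{"method": "apply_moves", "body": {
  "targets": [0, 0, 0, 0, 0, 0, 0, 0, 0, 0, 0, 0, 0, 0, 0, 0, 0, 0, 0, 0, 0, 0, 0, 0, 0, 0, 0, 0, 0, 0, 0, 0, 0, 0, 0, 0, 0, 0, 0, 0, 0, 0, 0, 0, 0, 0, 0, 0, 0]
}}

```text
clock: 6.3
eef_pos: [0.499, 0.2042, 0.0097]
tool_rot: [-0.335, 0.623, 0.335, 0.623]
ft_force: [0.2, -0.7, 3.7]
grip_width: 0.0131
```

```bash
python3 - <<'E'
from h import *
o=bot.get_obs();print(o["clock"],o["eef_pos"],yaw(o),o["ft_force"],o["ft_torque"],o["grip_width"])
im,d=bot.camera("wrist");cv2.imwrite("pics/w6.png",cv2.convertScaleAbs(im,alpha=2)[:,:,::-1])
W=cloud("wrist",d,o);M=R.from_quat(o["tool_rot"]).as_matrix()
T=((W-o["eef_pos"])@M*1000).round(0)
for v in range(230,340,8): print(v,[tuple(T[v,u].tolist()) for u in (312,322,332)])
E
```

```text
6.3 [0.49903271 0.20418292 0.0096701 ] 0.9865084749672723 [ 0.17601569 -0.66857398  3.65939019] [-0.04521814  0.02807358  0.02232087] 0.013067315193416293
230 [(-18.0, 30.0, -5.0), (-19.0, 31.0, 0.0), (-18.0, 30.0, 5.0)]
238 [(-19.0, 27.0, -5.0), (-19.0, 27.0, 0.0), (-19.0, 27.0, 5.0)]
246 [(-18.0, 23.0, -5.0), (-19.0, 23.0, 0.0), (-18.0, 23.0, 5.0)]
254 [(-30.0, 23.0, -4.0), (-30.0, 23.0, 0.0), (-30.0, 23.0, 4.0)]
262 [(-39.0, 23.0, -4.0), (-40.0, 23.0, 0.0), (-40.0, 23.0, 4.0)]
270 [(-45.0, 21.0, -4.0), (-45.0, 21.0, 0.0), (-46.0, 22.0, 4.0)]
278 [(-46.0, 19.0, -4.0), (-46.0, 18.0, 0.0), (-46.0, 18.0, 4.0)]
286 [(-45.0, 15.0, -4.0), (-46.0, 15.0, 0.0), (-47.0, 15.0, 4.0)]
294 [(-46.0, 12.0, -4.0), (-46.0, 12.0, 0.0), (-47.0, 12.0, 4.0)]
302 [(-46.0, 8.0, -4.0), (-45.0, 8.0, 0.0), (-46.0, 8.0, 4.0)]
310 [(-47.0, 5.0, -4.0), (-46.0, 5.0, 0.0), (-47.0, 5.0, 4.0)]
318 [(-45.0, 1.0, -4.0), (-46.0, 1.0, 0.0), (-46.0, 1.0, 4.0)]
326 [(-45.0, -3.0, -4.0), (-46.0, -3.0, 0.0), (-45.0, -3.0, 4.0)]
334 [(-45.0, -7.0, -4.0), (-46.0, -6.0, 0.0), (-46.0, -6.0, 4.0)]
```

View pics/w6.png

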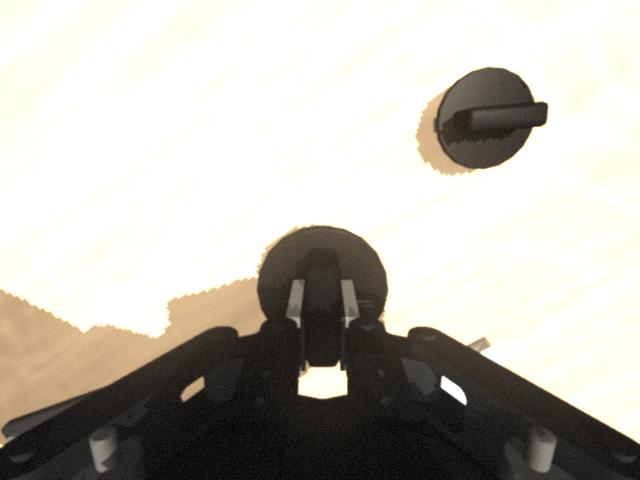

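Emit:
{"method": "apply_moves", "body": {
  "targets": [-0.1, 0, 0, 0, 0, 0, 0, -0.25, 0, 0, 0, 0, 0, 0, -0.4, 0, 0, 0, 0, 0, 0, -0.5, 0, 0, 0, 0, 0, 0, -0.5, 0, 0, 0, 0, 0, 0, -0.5, 0, 0, 0, 0, 0, 0]
}}

```text
clock: 6.85
eef_pos: [0.4996, 0.2045, 0.1355]
tool_rot: [-0.335, 0.622, 0.335, 0.624]
ft_force: [-0.6, 0.3, -1.7]
grip_width: 0.0126
```

```bash
python3 - <<'E'
from h import *
o=bot.get_obs();print(o["clock"],o["eef_pos"],yaw(o),o["ft_force"],o["ft_torque"],o["grip_width"])
print(goto(o,[.5395,.0221,.14],1.473))
E
```

```text
6.85 [0.49963074 0.20447561 0.13547866] 0.9865646704121287 [-0.57699297  0.2706085  -1.65855807] [ 0.0439972  -0.04995341 -0.03017527] 0.012636517316235902
(array([-0.0185, -0.5354, -0.5205]), array([-0.9729,  0.0041,  0.0045]))
```

Emit:
{"method": "apply_moves", "body": {
  "targets": [0, -0.1, -0.1, -0.18, 0, 0, 0, 0, -0.2, -0.2, -0.36, 0, 0, 0, 0, -0.3, -0.3, -0.54, 0, 0, 0, 0, -0.4, -0.4, -0.72, 0, 0, 0, 0, -0.48, -0.47, -0.9, 0, 0, 0, 0, -0.535, -0.52, -0.97, 0, 0, 0, 0, -0.535, -0.52, -0.97, 0, 0, 0, 0, -0.535, -0.52, -0.97, 0, 0, 0, 0, -0.535, -0.52, -0.97, 0, 0, 0, 0, -0.535, -0.52, -0.97, 0, 0, 0]
}}

```text
clock: 7.68
eef_pos: [0.5376, 0.0229, 0.1332]
tool_rot: [-0.474, 0.525, 0.475, 0.523]
ft_force: [0.3, 0.3, -1.8]
grip_width: 0.0124
```

```bash
cat > s.py <<'E'
from h import *
import sys
o=bot.get_obs();np.set_printoptions(suppress=True,precision=4)
print("t",o["clock"],"p",o["eef_pos"],"yaw",round(yaw(o),4),"F",o["ft_force"].round(2),"M",o["ft_torque"].round(3),"w",round(o["grip_width"],4),"cap below rim mm",(0.08-(o["eef_pos"][2]-.0097))*1000)
if len(sys.argv)>1:
    a=[float(x) for x in sys.argv[1:]]
    print(*goto(o,a[:3],a[3]))
E
python3 s.py .5395 .0221 .108 1.473
python3 - <<'E'
from h import *
o=bot.get_obs()
im,d=bot.camera("wrist");cv2.imwrite("pics/w7.png",cv2.convertScaleAbs(im,alpha=1.6)[:,:,::-1])
np.savez("pics/w7.npz",im=im,d=d,**o)
im,d=bot.camera("scene");np.savez("pics/s7.npz",im=im,d=d);cv2.imwrite("pics/s7.png",cv2.resize(im[150:320,230:400],(600,600),interpolation=3)[:,:,::-1])
E
```

```text
t 7.6833 p [0.5376 0.0229 0.1332] yaw 1.4726 F [ 0.25  0.34 -1.84] M [-0.046  0.04  -0.018] w 0.0124 cap below rim mm -43.50684028471799
[ 0.1008 -0.0081 -0.0023] [-0.0008  0.0001 -0.0049]
```

View pics/w7.png

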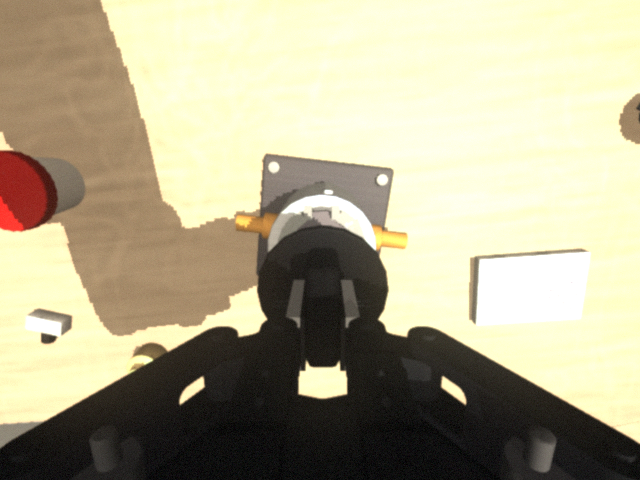

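View pics/s7.png

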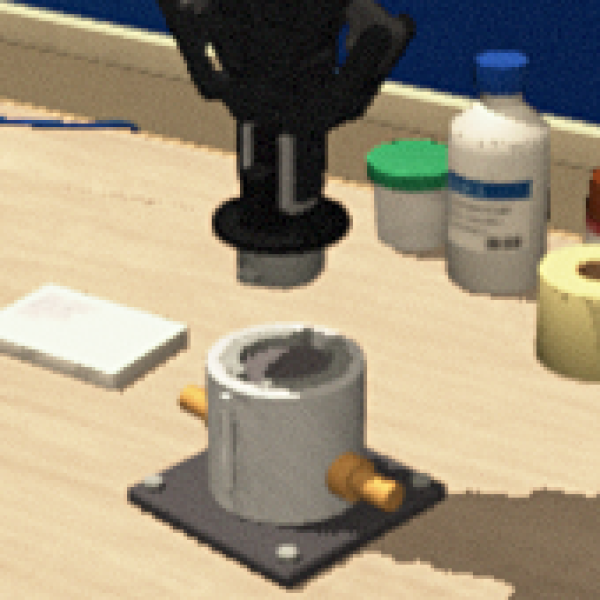

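Emit:
{"method": "apply_moves", "body": {
  "targets": [0.08, -0.008, -0.003, 0, 0, -0.005, 0, 0.14, -0.008, -0.003, 0, 0, -0.005, 0, 0.16, -0.008, -0.003, 0, 0, -0.005, 0, 0.16, -0.008, -0.003, 0, 0, -0.005, 0, 0.16, -0.008, -0.003, 0, 0, -0.005, 0]
}}

```text
clock: 8.2
eef_pos: [0.5404, 0.0215, 0.0946]
tool_rot: [-0.475, 0.523, 0.474, 0.525]
ft_force: [-0.4, -0.5, -0.9]
grip_width: 0.013
```

```bash
python3 s.py .5395 .0221 .087 1.473
```

```text
t 8.2 p [0.5404 0.0215 0.0946] yaw 1.4724 F [-0.43 -0.54 -0.94] M [-0.007 -0.041 -0.018] w 0.013 cap below rim mm -4.864220080361248
[0.0302 0.0041 0.0022] [-0.0013  0.      0.0045]
```

Emit:
{"method": "apply_moves", "body": {
  "targets": [0.01, 0.004, 0.002, 0, 0, 0.004, 0, 0.02, 0.004, 0.002, 0, 0, 0.004, 0, 0.03, 0.004, 0.002, 0, 0, 0.004, 0, 0.03, 0.004, 0.002, 0, 0, 0.004, 0, 0.03, 0.004, 0.002, 0, 0, 0.004, 0]
}}

```text
clock: 8.62
eef_pos: [0.5395, 0.0215, 0.0869]
tool_rot: [-0.475, 0.524, 0.474, 0.524]
ft_force: [0.4, 0.6, -2.5]
grip_width: 0.0128
```

```bash
python3 s.py .5395 .0221 .083 1.473
```

```text
t 8.6167 p [0.5395 0.0215 0.0869] yaw 1.4714 F [ 0.36  0.62 -2.48] M [-0.048  0.029 -0.006] w 0.0128 cap below rim mm 2.8352923868166235
[0.0155 0.0004 0.0025] [-0.0031 -0.      0.0008]
```

Spigot is 2.8 mm in, without contact. Now small steps down.

Emit:
{"method": "apply_moves", "body": {
  "targets": [0.004, 0, 0.001, 0, 0, 0, 0, 0.008, 0, 0.001, 0, 0, 0, 0, 0.012, 0, 0.001, 0, 0, 0, 0, 0.012, 0, 0.001, 0, 0, 0, 0]
}}

```text
clock: 8.95
eef_pos: [0.5395, 0.0217, 0.0837]
tool_rot: [-0.475, 0.524, 0.474, 0.524]
ft_force: [-0.1, -0.2, -0.5]
grip_width: 0.013
```

```bash
python3 s.py .5395 .0221 .079 1.473
```

```text
t 8.95 p [0.5395 0.0217 0.0837] yaw 1.4715 F [-0.12 -0.2  -0.51] M [ 0.014  0.044 -0.001] w 0.013 cap below rim mm 6.0341607138947735
[0.0187 0.0003 0.0014] [-0.003  -0.0001  0.0006]
```

Emit:
{"method": "apply_moves", "body": {
  "targets": [0.006, 0, 0.001, 0, 0, 0, 0, 0.012, 0, 0.001, 0, 0, 0, 0, 0.018, 0, 0.001, 0, 0, 0, 0, 0.018, 0, 0.001, 0, 0, 0, 0]
}}

```text
clock: 9.28
eef_pos: [0.5398, 0.0219, 0.0794]
tool_rot: [-0.475, 0.524, 0.474, 0.524]
ft_force: [-1.0, -0.8, 1.7]
grip_width: 0.0132
```

```bash
python3 s.py .5395 .0221 .0715 1.473
```

```text
t 9.2833 p [0.5398 0.0219 0.0794] yaw 1.4714 F [-0.96 -0.8   1.73] M [-0.156  0.153 -0.027] w 0.0132 cap below rim mm 10.281585497949914
[0.0317 0.0013 0.0007] [-0.0032 -0.0003  0.0018]
```

Emit:
{"method": "apply_moves", "body": {
  "targets": [0.008, 0, 0.001, 0, 0, 0, 0, 0.016, 0, 0.001, 0, 0, 0, 0, 0.024, 0, 0.001, 0, 0, 0, 0, 0.032, 0, 0.001, 0, 0, 0, 0, 0.032, 0, 0.001, 0, 0, 0, 0]
}}

```text
clock: 9.7
eef_pos: [0.5399, 0.022, 0.0717]
tool_rot: [-0.475, 0.524, 0.474, 0.524]
ft_force: [-1.8, -1.9, 7.3]
grip_width: 0.0125
```

```bash
python3 s.py .5395 .0221 .069 1.473
```

```text
t 9.7 p [0.5399 0.022  0.0717] yaw 1.4713 F [-1.76 -1.87  7.35] M [-0.375  0.468  0.   ] w 0.0125 cap below rim mm 17.953086926187204
[0.011  0.0018 0.0004] [-0.0034 -0.001   0.0027]
```

Emit:
{"method": "apply_moves", "body": {
  "targets": [0.006, 0, 0, 0, 0, 0, 0, 0.011, 0, 0, 0, 0, 0, 0, 0.011, 0, 0, 0, 0, 0, 0, 0.011, 0, 0, 0, 0, 0, 0]
}}

```text
clock: 10.03
eef_pos: [0.54, 0.022, 0.0696]
tool_rot: [-0.475, 0.524, 0.474, 0.525]
ft_force: [-3.0, -1.2, 8.9]
grip_width: 0.0128
```

```bash
python3 s.py .5395 .0221 .069 1.473
python3 - <<'E'
from h import *
im,d=bot.camera("scene");cv2.imwrite("pics/s8.png",cv2.resize(im[150:320,230:400],(600,600),interpolation=3)[:,:,::-1])
E
```

```text
t 10.0333 p [0.54   0.022  0.0696] yaw 1.4713 F [-2.98 -1.23  8.87] M [-0.425  0.628 -0.016] w 0.0128 cap below rim mm 20.108978176699058
[0.0024 0.0019 0.0003] [-0.0034 -0.0008  0.0034]
```

View pics/s8.png

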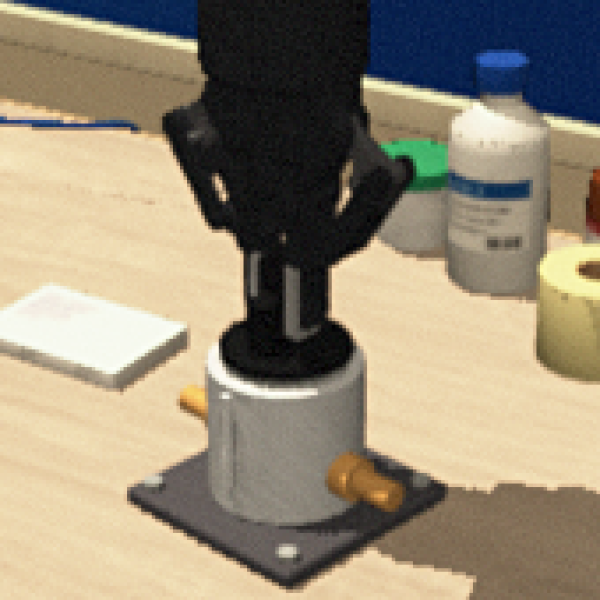

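Emit:
{"method": "apply_moves", "body": {
  "targets": [0.002, 0.002, 0, 0.1, 0, 0, 0, 0.002, 0.002, 0, 0.2, 0, 0, 0, 0.002, 0.002, 0, 0.3, 0, 0, 0, 0.002, 0.002, 0, 0.3, 0, 0, 0]
}}

```text
clock: 10.42
eef_pos: [0.5406, 0.0225, 0.0696]
tool_rot: [-0.434, 0.557, 0.433, 0.56]
ft_force: [-0.9, 0.6, 8.2]
grip_width: 0.0129
```

```bash
python3 s.py .5395 .0221 .069 1.473
```

```text
t 10.4167 p [0.5406 0.0225 0.0696] yaw 1.3198 F [-0.88  0.6   8.22] M [-0.176  0.368 -0.024] w 0.0129 cap below rim mm 20.12266787983283
[ 0.0023  0.0038 -0.0025] [-0.3063  0.002   0.0075]
```

Emit:
{"method": "apply_moves", "body": {
  "targets": [0.001, 0.002, -0.001, 0.15, 0, 0, 0, 0.001, 0.002, -0.001, 0.3, 0, 0, 0, 0.001, 0.002, -0.001, 0.45, 0, 0, 0, 0.001, 0.002, -0.001, 0.6, 0, 0, 0, 0.001, 0.002, -0.001, 0.75, 0, 0, 0, 0.001, 0.002, -0.001, 0.75, 0, 0, 0]
}}

```text
clock: 10.92
eef_pos: [0.5407, 0.0224, 0.0696]
tool_rot: [-0.322, 0.628, 0.321, 0.631]
ft_force: [-0.5, -0.7, 8.5]
grip_width: 0.0126
```

```bash
python3 s.py .5395 .0221 .069 1.473
```

```text
t 10.9167 p [0.5407 0.0224 0.0696] yaw 0.944 F [-0.47 -0.69  8.48] M [-0.094  0.105 -0.02 ] w 0.0126 cap below rim mm 20.116360548776775
[ 0.0023  0.0032 -0.0038] [-1.0579  0.0046  0.0095]
```

Emit:
{"method": "apply_moves", "body": {
  "targets": [0.001, 0, 0, 0.15, 0, 0, 0, 0.001, 0, 0, 0.3, 0, 0, 0, 0.001, 0, 0, 0.45, 0, 0, 0, 0.001, 0, 0, 0.6, 0, 0, 0, 0.001, 0, 0, 0.75, 0, 0, 0, 0.001, 0, 0, 0.75, 0, 0, 0]
}}

```text
clock: 11.42
eef_pos: [0.5406, 0.0224, 0.0694]
tool_rot: [-0.199, 0.677, 0.198, 0.68]
ft_force: [-0.1, -0.1, 9.1]
grip_width: 0.0128
```

```bash
python3 s.py .5395 .0221 .069 1.473
```

```text
t 11.4167 p [0.5406 0.0224 0.0694] yaw 0.569 F [-0.05 -0.08  9.08] M [-0.197  0.185 -0.045] w 0.0128 cap below rim mm 20.338563434293132
[ 0.0014  0.0014 -0.0045] [-1.808   0.0063  0.0086]
```

Emit:
{"method": "apply_moves", "body": {
  "targets": [0, 0, 0, 0.06, 0, 0, 0, 0, 0, 0, 0.12, 0, 0, 0, 0, 0, 0, 0.16, 0, 0, 0, 0, 0, 0, 0.16, 0, 0, 0]
}}

```text
clock: 11.75
eef_pos: [0.5407, 0.0224, 0.0693]
tool_rot: [-0.172, 0.684, 0.172, 0.688]
ft_force: [0.6, -0.9, 10.0]
grip_width: 0.0124
```

```bash
python3 s.py
```

```text
t 11.75 p [0.5407 0.0224 0.0693] yaw 0.491 F [ 0.62 -0.86  9.98] M [-0.151  0.131  0.037] w 0.0124 cap below rim mm 20.354923645260257
```

Emit:
{"method": "apply_moves", "body": {
  "targets": [0, 0, 0, 0.05, 0, 0, 0, 0, 0, 0, 0.1, 0, 0, 0, 0, 0, 0, 0.1, 0, 0, 0]
}}

```text
clock: 12.0
eef_pos: [0.5407, 0.0224, 0.0694]
tool_rot: [-0.155, 0.688, 0.154, 0.692]
ft_force: [-0.9, -0.4, 9.3]
grip_width: 0.0127
```

```bash
python3 s.py
```

```text
t 12.0 p [0.5407 0.0224 0.0694] yaw 0.4408 F [-0.85 -0.38  9.31] M [-0.16   0.09   0.033] w 0.0127 cap below rim mm 20.30668544827538
```

Turned 1.03 rad so far with no stop. Continuing in small steps.

Emit:
{"method": "apply_moves", "body": {
  "targets": [0, 0, 0, 0.05, 0, 0, 0, 0, 0, 0, 0.08, 0, 0, 0, 0, 0, 0, 0.08, 0, 0, 0]
}}

```text
clock: 12.25
eef_pos: [0.5407, 0.0224, 0.0694]
tool_rot: [-0.141, 0.691, 0.141, 0.695]
ft_force: [0.3, -0.7, 8.4]
grip_width: 0.0129
```

```bash
python3 s.py
```

```text
t 12.25 p [0.5407 0.0224 0.0694] yaw 0.4011 F [ 0.34 -0.71  8.39] M [-0.165  0.144 -0.01 ] w 0.0129 cap below rim mm 20.336490368709395
```

Emit:
{"method": "apply_moves", "body": {
  "targets": [0, 0, 0, 0.04, 0, 0, 0, 0, 0, 0, 0.08, 0, 0, 0, 0, 0, 0, 0.08, 0, 0, 0]
}}

```text
clock: 12.5
eef_pos: [0.5407, 0.0224, 0.0693]
tool_rot: [-0.127, 0.694, 0.127, 0.697]
ft_force: [-0.2, -0.1, 8.3]
grip_width: 0.0127
```

```bash
python3 s.py
```

```text
t 12.5 p [0.5407 0.0224 0.0693] yaw 0.361 F [-0.24 -0.13  8.26] M [-0.169  0.113  0.009] w 0.0127 cap below rim mm 20.355691922511852
```

Emit:
{"method": "apply_moves", "body": {
  "targets": [0, 0, 0, 0.04, 0, 0, 0, 0, 0, 0, 0.08, 0, 0, 0, 0, 0, 0, 0.08, 0, 0, 0]
}}

```text
clock: 12.75
eef_pos: [0.5407, 0.0224, 0.0694]
tool_rot: [-0.113, 0.696, 0.113, 0.7]
ft_force: [0.5, -1.5, 8.9]
grip_width: 0.0127
```

```bash
python3 s.py
```

```text
t 12.75 p [0.5407 0.0224 0.0694] yaw 0.321 F [ 0.47 -1.52  8.89] M [-0.178  0.11  -0.052] w 0.0127 cap below rim mm 20.330058275296352
```

Emit:
{"method": "apply_moves", "body": {
  "targets": [0, 0, 0, 0.04, 0, 0, 0, 0, 0, 0, 0.08, 0, 0, 0, 0, 0, 0, 0.08, 0, 0, 0]
}}

```text
clock: 13.0
eef_pos: [0.5407, 0.0224, 0.0694]
tool_rot: [-0.099, 0.698, 0.099, 0.702]
ft_force: [0.2, -2.0, 9.3]
grip_width: 0.0131
```

```bash
python3 s.py
```

```text
t 13.0 p [0.5407 0.0224 0.0694] yaw 0.281 F [ 0.19 -1.99  9.31] M [-0.172  0.089 -0.019] w 0.0131 cap below rim mm 20.334211056724186
```

Emit:
{"method": "apply_moves", "body": {
  "targets": [0, 0, 0, 0.04, 0, 0, 0, 0, 0, 0, 0.08, 0, 0, 0, 0, 0, 0, 0.08, 0, 0, 0]
}}

```text
clock: 13.25
eef_pos: [0.5407, 0.0224, 0.0694]
tool_rot: [-0.085, 0.7, 0.085, 0.704]
ft_force: [-0.4, -0.6, 8.9]
grip_width: 0.0129
```

```bash
python3 s.py
```

```text
t 13.25 p [0.5407 0.0224 0.0694] yaw 0.241 F [-0.41 -0.58  8.93] M [-0.184  0.159  0.02 ] w 0.0129 cap below rim mm 20.33875138572272
```

Emit:
{"method": "apply_moves", "body": {
  "targets": [0, 0, 0, 0.04, 0, 0, 0, 0, 0, 0, 0.08, 0, 0, 0, 0, 0, 0, 0.08, 0, 0, 0]
}}

```text
clock: 13.5
eef_pos: [0.5402, 0.0224, 0.0693]
tool_rot: [-0.071, 0.702, 0.071, 0.705]
ft_force: [-0.6, -0.9, 9.6]
grip_width: 0.0128
```

```bash
python3 s.py
```

```text
t 13.5 p [0.5402 0.0224 0.0693] yaw 0.2014 F [-0.62 -0.86  9.6 ] M [-0.124  0.342  0.149] w 0.0128 cap below rim mm 20.40204650967675
```

Emit:
{"method": "apply_moves", "body": {
  "targets": [0, 0, 0, 0.02, 0, 0, 0, 0, 0, 0, 0.03, 0, 0, 0, 0, 0, 0, 0.03, 0, 0, 0]
}}

```text
clock: 13.75
eef_pos: [0.5399, 0.0224, 0.0693]
tool_rot: [-0.066, 0.703, 0.066, 0.705]
ft_force: [-2.2, -0.5, 10.3]
grip_width: 0.0131
```

```bash
python3 s.py
```

```text
t 13.75 p [0.5399 0.0224 0.0693] yaw 0.187 F [-2.19 -0.54 10.31] M [-0.22   0.523  0.13 ] w 0.0131 cap below rim mm 20.390197632084522
```

Emit:
{"method": "apply_moves", "body": {
  "targets": [0, 0.002, 0, 0.02, 0, 0, 0, 0, 0.002, 0, 0.04, 0, 0, 0, 0, 0.002, 0, 0.04, 0, 0, 0]
}}

```text
clock: 14.0
eef_pos: [0.5394, 0.0224, 0.0693]
tool_rot: [-0.059, 0.704, 0.059, 0.706]
ft_force: [-3.5, -3.0, 11.3]
grip_width: 0.013
```

```bash
python3 s.py
```

```text
t 14.0 p [0.5394 0.0224 0.0693] yaw 0.1666 F [-3.52 -3.04 11.31] M [-0.456  0.717  0.202] w 0.013 cap below rim mm 20.4244164094986
```

Emit:
{"method": "apply_moves", "body": {
  "targets": [0, 0.001, 0, -0.04, 0, 0, 0, -0.005, 0.001, 0, -0.04, 0, 0, 0, -0.01, 0.001, 0, -0.04, 0, 0, 0, -0.015, 0.001, 0, -0.04, 0, 0, 0, -0.015, 0.001, 0, -0.04, 0, 0, 0]
}}

```text
clock: 14.42
eef_pos: [0.5395, 0.0226, 0.0726]
tool_rot: [-0.066, 0.703, 0.065, 0.705]
ft_force: [-1.4, -1.3, 6.5]
grip_width: 0.0128
```

```bash
python3 s.py
```

```text
t 14.4167 p [0.5395 0.0226 0.0726] yaw 0.1863 F [-1.36 -1.34  6.52] M [-0.451  0.278 -0.005] w 0.0128 cap below rim mm 17.13331466664933
```

Emit:
{"method": "apply_moves", "body": {
  "targets": [-0.003, 0, 0, 0, 0, 0, 0, -0.006, 0, 0, 0, 0, 0, 0, -0.008, 0, 0, 0, 0, 0, 0, -0.008, 0, 0, 0, 0, 0, 0]
}}

```text
clock: 14.75
eef_pos: [0.5394, 0.0226, 0.0742]
tool_rot: [-0.066, 0.703, 0.065, 0.705]
ft_force: [-0.7, -1.6, 5.8]
grip_width: 0.0128
```

```bash
python3 s.py
```

```text
t 14.75 p [0.5394 0.0226 0.0742] yaw 0.1863 F [-0.73 -1.57  5.81] M [-0.442  0.184  0.021] w 0.0128 cap below rim mm 15.481957521935596
```

Emit:
{"method": "apply_moves", "body": {
  "targets": [0, 0, 0, 0, 0, 0, 0.5, 0, 0, 0, 0, 0, 0, 0.5, 0, 0, 0, 0, 0, 0, 0.6, 0, 0, 0, 0, 0, 0, 0.6, 0, 0, 0, 0, 0, 0, 0.6]
}}

```text
clock: 15.17
eef_pos: [0.5383, 0.0231, 0.073]
tool_rot: [-0.066, 0.704, 0.066, 0.704]
ft_force: [0.5, -0.5, -0.3]
grip_width: 0.0514
```

Emit:
{"method": "apply_moves", "body": {
  "targets": [-0.1, 0, 0, 0, 0, 0, 0.6, -0.2, 0, 0, 0, 0, 0, 0.6, -0.35, 0, 0, 0, 0, 0, 0.6, -0.45, 0, 0, 0, 0, 0, 0.6, -0.45, 0, 0, 0, 0, 0, 0.6, -0.45, 0, 0, 0, 0, 0, 0.6]
}}

```text
clock: 15.67
eef_pos: [0.5398, 0.0231, 0.1877]
tool_rot: [-0.066, 0.702, 0.066, 0.706]
ft_force: [0.9, 1.3, -0.8]
grip_width: 0.0508
```

```bash
python3 - <<'E'
from h import *
o=bot.get_obs();print(o["clock"],o["eef_pos"],o["grip_width"],o["ft_force"])
im,d=bot.camera("wrist");cv2.imwrite("pics/w9.png",cv2.convertScaleAbs(im,alpha=1.6)[:,:,::-1])
W=cloud("wrist",d,o)
m=(np.abs(W[...,0]-.54)<.045)&(np.abs(W[...,1]-.022)<.045)
g=W[m&(W[...,2]>.108)&(W[...,2]<.13)];f=W[m&(W[...,2]>.089)&(W[...,2]<.1)&(np.hypot(W[...,0]-.5395,W[...,1]-.022)<.034)]
rim=W[m&(W[...,2]>.074)&(W[...,2]<.083)]
top=g[g[:,2]>np.percentile(g[:,2],40)]
print("grip",len(g),np.median(g[:,2]),cv2.minAreaRect((top[:,:2]*1000).astype(np.float32)))
print("flange",np.median(f[:,2]),cv2.minEnclosingCircle((f[:,:2]*1000).astype(np.float32)),"rim",len(rim),np.median(rim[:,2]))
A=np.c_[f[:,:2]-f[:,:2].mean(0),np.ones(len(f))];print("tilt",np.linalg.lstsq(A,f[:,2],rcond=None)[0])
im,d=bot.camera("scene");cv2.imwrite("pics/s9.png",cv2.resize(im[120:350,180:480],(800,613)[:2] if 0 else (780,598),interpolation=3)[:,:,::-1])
W=cloud("scene",d);m=(np.hypot(W[...,0]-.537,W[...,1]-.019)<.034);g=W[m]
print("scene pct",np.nanpercentile(g[:,2],[5,25,50,75,95]))
im,d=bot.camera("top");W=cloud("top",d)
cv2.imwrite("pics/t9.png",im[:,:,::-1])
def st(n,u0,u1,v0,v1,zlo,zhi):
    w=W[v0:v1,u0:u1].reshape(-1,3);w=w[(w[:,2]>zlo)&(w[:,2]<zhi)]
    print(n,len(w),(w[:,:2].min(0)+w[:,:2].max(0))/2)
st("cup",420,456,260,296,.04,.1)
st("weight",402,424,190,212,.015,.1)
st("pad",220,278,200,240,.006,.1)
E
```

```text
15.6667 [0.53983011 0.02307285 0.18768309] 0.050810437128843415 [ 0.87192573  1.26204192 -0.81086249]
grip 1169 0.12040253836036766 ((539.6162109375, 23.130813598632812), (12.758905410766602, 43.83489990234375), 9.989554405212402)
flange 0.09272004990632479 ((540.0603637695312, 23.029756546020508), 31.866172790527344) rim 1296 0.07820350320518904
tilt [ 0.00016599 -0.00164259  0.09272483]
scene pct [0.08039481 0.12125638 0.30945612 0.40687715 0.45490399]
cup 612 [ 0.48215868 -0.20711711]
weight 164 [ 0.66250473 -0.16545926]
pad 1296 [0.6200499  0.20973322]
```

View pics/w9.png

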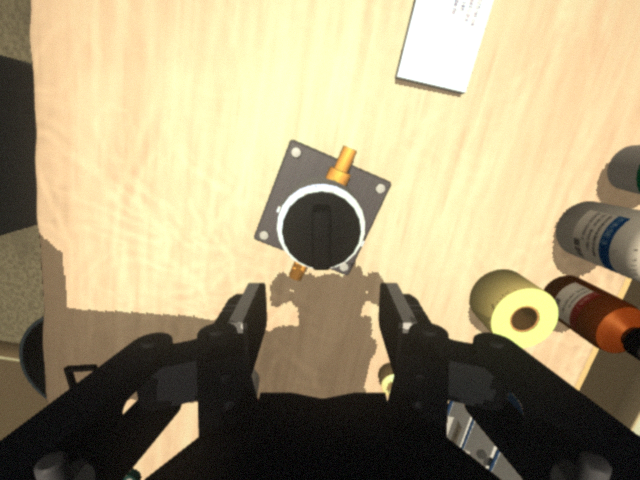

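View pics/s9.png

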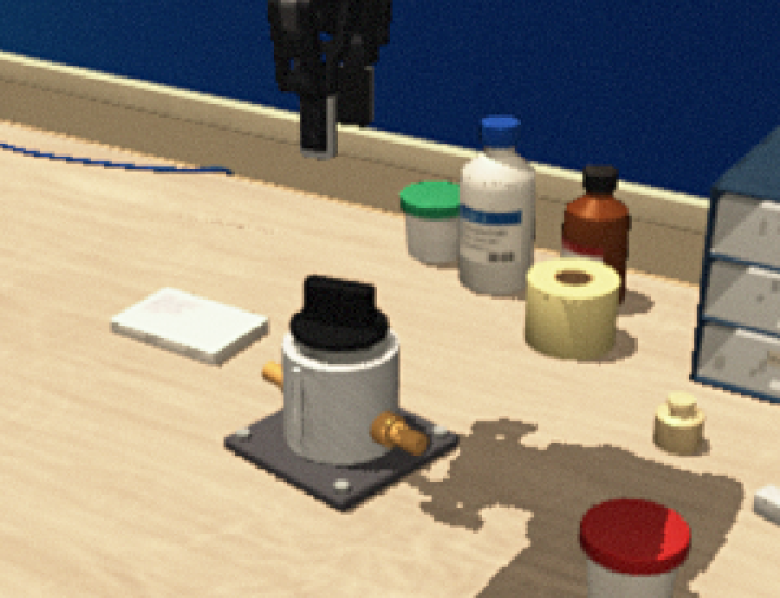

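```bash
python3 -c "
from workcell import bot
print(bot.job_done(), bot.get_obs()['clock'])"
```

```text
the job is handed in; nothing more can be done
the job is handed in; nothing more can be done
```

The cap is back on the housing and, as far as I can measure, locked; I handed the job in at about 15.8 s of the 64 s allowed.

**What I did:**
- I used the larger black cap (flange about 64 mm, wing 45 × 13 mm).
- The slots measured about +0.11 rad from the ribs. The lugs went through them at the first try.
- I pushed the cap down to 20.4 mm, where the wrist force peaked near 11 N. It then turned clockwise about 1.29 rad before the stop showed in the wrist moment (0.13–0.2 N m).
- I eased it back slightly and let it rise into the pockets before opening the gripper.

**Last checks, after letting go:**

| Check | Measured | Needed |
|---|---|---|
| Cap origin below rim | about 14.5 mm | 13.2–16.5 mm |
| Distance from housing axis | about 1 mm | under 4 mm |
| Tilt | about 0.002 rad | under 0.06 rad |
| Turn from rib line | about 1.19 rad | over 0.6 rad |
| Sample cup and weight | under 1 mm from where they stood | under 30 mm |

- **Notepad:** its measured centre differs by about 6 mm in y from the first look. I put that down to noise at the edge of the first measurement: nothing touched it, and it is well inside the 30 mm limit.
- **Robot:** its fingers were clear of everything.

**What failed or disagreed:**
- The first grasp closed on air just above the wing, because the real fingertips end about 25 mm short of the stated TCP. I opened, went down another 24 mm, and it gripped.
- The cameras disagreed on absolute positions by about 2–4 mm, but on the cap-to-mouth distance to about 1 mm, and I relied on that.

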